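# Empty the desktop printer's catch tray into the free tote

### The arm

A 6-joint arm with a two-finger parallel gripper is mounted at the origin on the work surface. World frame = base frame: x ahead of the robot, y to its left, z up, the work surface at z = 0. Lengths are in m, angles in rad, forces in N, time in s.
With the tool pointing down it reaches from about 0.35 to 0.8 m from the base axis. Payload 7.3 kg.
Tool frame: the origin (TCP) lies on the centre line of the jaws, within the pads' length; the fingertips stand bot.tip_extent ahead of it and the grasp point (between the pads) is the TCP (bot.tip_extent is the distance from the TCP to the fingertips, in m); z points along the fingers, y is the line along which they close (so a half turn about z gives the same grasp; the last joint's range is limited). The gripper opens to 85 mm and grips with 20 to 120 N. Pads are 22 mm wide; open, the fingers measure 114 mm over their backs; the gripper's body (76 mm by 85 mm) begins 54 mm behind the grasp point. The pads swing forward as they close: fully open they stand 13 mm farther back than shut.
Start: joints at [1.187, 0.342, 1.524, -0, 1.275, -0.146], TCP at [0.124, 0.51, 0.25] pointing down, gripper open.
Joint ranges: [-2.53, 2.53], [-0.77, 2.02], [0.04, 2.7], [-1, 4.14], [0.28, 2.66], [-3.11, 3.11]. Speed limits (rad/s): [2.57, 2.57, 3.14, 3.14, 3.14, 3.14].

### API

Orientations are given as a unit quaternion [w, x, y, z].
In Python, from cell import bot, imaging, hand_in gives the robot as it stands.
- The arm moves only by the tool send_rows, never from a script. Its argument "moves" is a list of rows, each a list of 7 numbers: the opening, from 0 (shut) to 1 (fully open), then the shift along the tool's x, y, z as a fraction of full scale, then the turn, a rotation vector about the tool's x, y, z as a fraction of full scale. In form: [[claw, tx, ty, tz, ax, ay, az], ...]. A call has 1 to 20 rows; each row is the pose to reach, as a shift and turn from the pose commanded when the call began, along the tool's axes at that moment; what a row does not reach only later rows make up. Full scale, the value 1, is 0.15 m for a shift and pi/2 rad for a turn. A row lasts 1/8 s, in which the tool goes at most 62.5 mm and 10.7 degrees, less where a joint would pass 70% of its speed; a pose out of reach is approached as far as the arm can. A call with a number of a shift or a turn outside -1 to 1 is refused whole. A call with a gripper value outside its range is refused whole. The fingers move at their own pace and stop on an object; "newtons" is the grip in N (left out, the last holds). Time passes only in rows, so rows that repeat a pose let the fingers close. It gives the time, the measured TCP pose, the force, the opening and the grip force at its end, in the units of the state.
- bot.sense(): the state, without advancing time (a new reading comes with each control period).
- imaging.get_image(name): name is "side" or "top"; returns a dict with "pixels" (420x560x3 uint8, blue, green, red), "fx", "fy", "cx", "cy" (pixels), "D" ([k1, k2, p1, p2, k3] as OpenCV has them; the pictures are not rectified), "extrinsics" (4x4, takes a point from camera to world coordinates). Camera axes: x right, y down, z forward; pixel columns grow to the right and rows downward; lengths in m; the calibration is good to about 2 mm. A picture is of the moment at which its call begins. There is no depth.
- hand_in(): hands the job in; it is judged then, once.
The state is a dict: "time_s": time; "joint_positions": joint angles; "dq": joint speeds; "joint_torque": joint torques, N m; "tool_pos": TCP position; "tcp_rot": TCP orientation; "ft_force": force on the tool from outside, world axes, zero at the start; "torque": the same for the moment, N m; "opening": opening from 0.0 (shut) to 1.0 (fully open); "finger_force": force on a finger pad.
Only numpy, scipy, OpenCV 4.12 (cv2) and the standard library are available. Lean on these libraries where they do the work, as an engineer would, in place of code of your own. Each camera call takes 0.05 s, during which the arm holds its last target. There are 200 camera calls.

### The job

Stop the little 3D printer by pushing its yellow lever over to the red side of the switch box, before touching any of the pieces. Then move the two finished Christmas village pieces (red house, green tree) from the printer's catch tray into whichever tote is still empty, both standing upright on its floor. When both are in, push the lever back to the green side so that the printer runs again; leave the grey failed print in the tray, the blue houses in the other tote and everything else on the table as they are.

Things in the scene. Friction and masses are not known exactly. Their poses are not given: they have to be found in the camera images.
- printer: Fixed 3D printer, on the left. Origin: centre of the underside of its white open catch tray, at table height; tray 240 (x) x 170 (y) mm outside, walls 4 mm thick, 20 mm high, floor 4 mm above the origin. From the tray's +y edge a chute rises, 20 to 55 mm high; from 175 mm along +y stands the black base, 75 mm high, with a frame and reel up to 530 mm.
- switch_box: Fixed grey flat switch box, 130 (x) x 75 (y) x 12 mm, origin at the centre of its underside. Its +x end carries the red (stop) patch, its -x end the green (run) patch; its x axis points roughly to world +y. The yellow lever stands on a small block at its middle.
- run_lever (a joint): Yellow toggle lever, rad: 0 leans fully to the green patch (running), 1.0 leans fully to the red patch (stopped); the swing is centred on upright, so the lever leans 0.5 rad from vertical at either end. It stays where it is left and needs only a few newtons at the tip. Starts near 0. Counts as stopped above 0.8 and as running below 0.2.
- run_lever_tip (a point): Tip of the yellow lever; it moves with the lever, along the switch box's x axis, in the upright plane of that axis. Centre of a yellow ball of 13 mm radius on a rod of 5 mm radius; 75 mm from the pivot, which is 34 mm above the table over the box's centre. So the tip is 100 mm above the table at either end of the swing, 36 mm to either side.
- tote_red: Loose red open tote, 230 (x) x 140 (y) x 50 mm high, walls and floor 4 mm thick, 0.5 kg; origin at the centre of its underside, inner floor 4 mm above. One of the two totes is empty, the other holds the two blue houses.
- tote_green: Loose dark green open tote, the same as the red one in size.
- house: Finished piece: red house with a white gable roof, about 45 g. Walls 44 (x) x 36 (y) x 34 mm high, ridge along x at 51 mm. Origin: centre of its underside, z up. Grip it by its 36 mm width, across y.
- tree: Finished piece: green stepped fir tree, 54 mm high, flat-sided: 30 mm thick along y, up to 50 mm wide along x, on a white foot 46 x 30 x 8 mm, about 40 g. Origin: centre of its underside, z up. Grip it by its 30 mm thickness, across y.
- stub: Failed print, also in the tray: grey stump, foot 36 x 36 mm, 20 mm high, 20 g. To be left there. Origin: centre of its underside.
- packed_1: Blue house with a cream roof, same shape as the red house, already packed in one of the totes; leave it. Origin: centre of its underside.
- packed_2: Second blue house, already packed in the same tote as the first; leave it.
- mug: Bystander: red, white and green mug, 86 mm high, 82 mm across, on the right. Origin: centre of its underside.
- cookie_plate: Bystander: white plate with biscuits, 170 mm across, 27 mm high. Origin: centre of its underside.
- tea_tin: Bystander: green square tea tin with a red cap, 78 x 78 x 101 mm, on the right. Origin: centre of its underside.
- candle: Bystander: amber candle glass with a wooden lid, 74 mm across, 70 mm high. Origin: centre of its underside.
Mind the look-alikes: they are no part of the job. What is shaped like the switch_box but purple is not meant. Leave any black look-alike of the house alone.

How it is judged:
On the way, in this order (a step that is already met when the one before it is completed fails the run):
1. the lever is at the red (stop) side while both pieces still stand where they were in the tray (value of joint run_lever above 0.8 rad and distance of each of house, tree from where it was at the start of the episode below 0.02 m), for 0.2 s.
2. with the lever still at stop, both pieces stand in the tote that was empty (value of joint run_lever above 0.7 rad and (((x of house in the frame of tote_red between -0.1 and 0.1 m and y of house in the frame of tote_red between -0.058 and 0.058 m and z of house in the frame of tote_red between -0.005 and 0.012 m and angle between house's own z axis and vertical below 0.15 rad) and (x of tree in the frame of tote_red between -0.1 and 0.1 m and y of tree in the frame of tote_red between -0.058 and 0.058 m and z of tree in the frame of tote_red between -0.005 and 0.012 m and angle between tree's own z axis and vertical below 0.15 rad) and (x of packed_1 in the frame of tote_green between -0.1 and 0.1 m and y of packed_1 in the frame of tote_green between -0.058 and 0.058 m and z of packed_1 in the frame of tote_green between -0.005 and 0.012 m) and (x of packed_2 in the frame of tote_green between -0.1 and 0.1 m and y of packed_2 in the frame of tote_green between -0.058 and 0.058 m and z of packed_2 in the frame of tote_green between -0.005 and 0.012 m)) or ((x of house in the frame of tote_green between -0.1 and 0.1 m and y of house in the frame of tote_green between -0.058 and 0.058 m and z of house in the frame of tote_green between -0.005 and 0.012 m and angle between house's own z axis and vertical below 0.15 rad) and (x of tree in the frame of tote_green between -0.1 and 0.1 m and y of tree in the frame of tote_green between -0.058 and 0.058 m and z of tree in the frame of tote_green between -0.005 and 0.012 m and angle between tree's own z axis and vertical below 0.15 rad) and (x of packed_1 in the frame of tote_red between -0.1 and 0.1 m and y of packed_1 in the frame of tote_red between -0.058 and 0.058 m and z of packed_1 in the frame of tote_red between -0.005 and 0.012 m) and (x of packed_2 in the frame of tote_red between -0.1 and 0.1 m and y of packed_2 in the frame of tote_red between -0.058 and 0.058 m and z of packed_2 in the frame of tote_red between -0.005 and 0.012 m)))), for 0.2 s.
At the end, for the whole second after the job is handed in: The lever is back at the green side (below 0.2 rad); the house and the tree stand at rest (within 0.15 rad of upright) on the floor of the same tote, the one without the blue houses, and both blue houses are still in the other tote; the grey stump lies in the tray within 30 mm of where it was (value of joint run_lever below 0.2 rad and (((x of house in the frame of tote_red between -0.1 and 0.1 m and y of house in the frame of tote_red between -0.058 and 0.058 m and z of house in the frame of tote_red between -0.005 and 0.012 m and angle between house's own z axis and vertical below 0.15 rad and linear speed of house below 0.02 m/s) and (x of tree in the frame of tote_red between -0.1 and 0.1 m and y of tree in the frame of tote_red between -0.058 and 0.058 m and z of tree in the frame of tote_red between -0.005 and 0.012 m and angle between tree's own z axis and vertical below 0.15 rad and linear speed of tree below 0.02 m/s) and (x of packed_1 in the frame of tote_green between -0.1 and 0.1 m and y of packed_1 in the frame of tote_green between -0.058 and 0.058 m and z of packed_1 in the frame of tote_green between -0.005 and 0.012 m) and (x of packed_2 in the frame of tote_green between -0.1 and 0.1 m and y of packed_2 in the frame of tote_green between -0.058 and 0.058 m and z of packed_2 in the frame of tote_green between -0.005 and 0.012 m)) or ((x of house in the frame of tote_green between -0.1 and 0.1 m and y of house in the frame of tote_green between -0.058 and 0.058 m and z of house in the frame of tote_green between -0.005 and 0.012 m and angle between house's own z axis and vertical below 0.15 rad and linear speed of house below 0.02 m/s) and (x of tree in the frame of tote_green between -0.1 and 0.1 m and y of tree in the frame of tote_green between -0.058 and 0.058 m and z of tree in the frame of tote_green between -0.005 and 0.012 m and angle between tree's own z axis and vertical below 0.15 rad and linear speed of tree below 0.02 m/s) and (x of packed_1 in the frame of tote_red between -0.1 and 0.1 m and y of packed_1 in the frame of tote_red between -0.058 and 0.058 m and z of packed_1 in the frame of tote_red between -0.005 and 0.012 m) and (x of packed_2 in the frame of tote_red between -0.1 and 0.1 m and y of packed_2 in the frame of tote_red between -0.058 and 0.058 m and z of packed_2 in the frame of tote_red between -0.005 and 0.012 m))) and distance of stub from where it was at the start of the episode below 0.03 m); the robot touches nothing.
It fails at once if the grey failed print is moved by more than 30 mm (distance of stub from where it was at the start of the episode above 0.03 m).
It fails at once if a blue house already packed is moved by more than 30 mm (distance of any of packed_1, packed_2 from where it was at the start of the episode above 0.03 m).
It fails at once if the mug, plate, tea tin, or candle is moved by more than 40 mm (distance of any of mug, cookie_plate, tea_tin, candle from where it was at the start of the episode above 0.04 m).
It also fails if it takes over 70 s, if anything falls off the work surface, if the arm or the gripper's body presses on something with over 40 N, if the wrist force passes 120 N, or if a joint passes its speed limit or range.

## Working session

There is one attempt and no reset: what is moved stays moved. The work goes in short steps, Python scripts to look and compute and a tool call to move; the robot and the scene stay as the last step left them, time stands still between calls to the robot, and variables do not carry over. Pictures are saved under pics/ and viewed, at most 10 in all, crops included, and the job is handed in when it is done.

Besides the shell and the picture viewer there is one more tool, called after "Request:" as a command line: name --pt "numbers of a row" for each row, then --argument value for the rest. send_rows: Moves the arm, as the interface text tells. Shift numbers are shares of 0.15 m and turn numbers shares of pi/2 rad, none past 1 either way. Its arguments: {"type":"object","properties":{"moves":{"type":"array","items":{"type":"array","items":{"type":"number"}}},"newtons":{"type":"number"}},"required":["moves"]}

```bash
mkdir -p pics; cat > h.py <<'E'
import numpy as np, cv2
from cell import bot, imaging
def snap(n,save=None):
    im=imaging.get_image(n)
    if save: cv2.imwrite(f'pics/{save}.png',im['pixels'])
    return im
def K(im): return np.array([[im['fx'],0,im['cx']],[0,im['fy'],im['cy']],[0,0,1]])
def rays(im,uv):
    p=cv2.undistortPoints(np.float64(uv).reshape(-1,1,2),K(im),np.array(im['D'],float)).reshape(-1,2)
    T=np.array(im['extrinsics']); d=np.c_[p,np.ones(len(p))]@T[:3,:3].T
    return T[:3,3],d
def plane(im,uv,z):
    o,d=rays(im,uv); return o+d*((z-o[2])/d[:,2])[:,None]
def tri(a,ua,b,ub):
    oa,da=rays(a,ua); ob,db=rays(b,ub); da,db=da[0],db[0]
    s=np.linalg.lstsq(np.c_[da,-db],ob-oa,rcond=None)[0]
    p,q=oa+s[0]*da,ob+s[1]*db; return (p+q)/2,np.linalg.norm(p-q)
def proj(im,P):
    T=np.linalg.inv(np.array(im['extrinsics'])); r,_=cv2.Rodrigues(T[:3,:3])
    return cv2.projectPoints(np.float64(P).reshape(-1,1,3),r,T[:3,3],K(im),np.array(im['D'],float))[0].reshape(-1,2)
E
python3 - <<'E'
from h import *
for n in('top','side'):
    im=snap(n,n+'0'); print(n,im['fx'],np.round(im['extrinsics'],3).tolist())
s=bot.sense(); print(bot.tip_extent,s['tool_pos'],s['tcp_rot'],s['opening'],s['time_s'])
E
```

```text
top 514.9390657137747 [[-0.014, -0.991, 0.133, 0.384], [-1.0, 0.015, 0.008, -0.093], [-0.01, -0.133, -0.991, 1.625], [0.0, 0.0, 0.0, 1.0]]
side 424.57650172142354 [[-0.891, 0.255, -0.375, 1.008], [0.453, 0.531, -0.716, 0.73], [0.017, -0.808, -0.589, 0.758], [0.0, 0.0, 0.0, 1.0]]
0.019 [0.12350899 0.50992344 0.24969691] [-1.81865091e-04  1.18616127e-01  9.92939944e-01 -6.70172208e-04] 1.0004249446388254 0.1
```

View pics/top0.png

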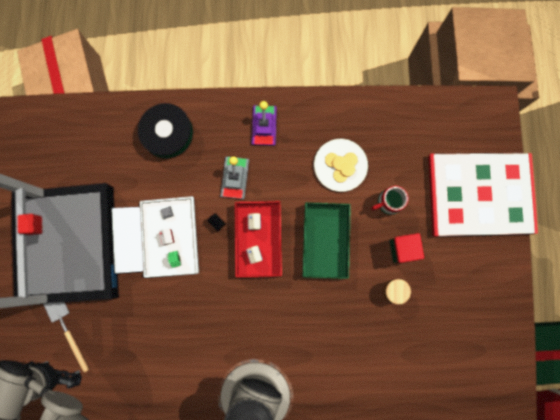

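View pics/side0.png

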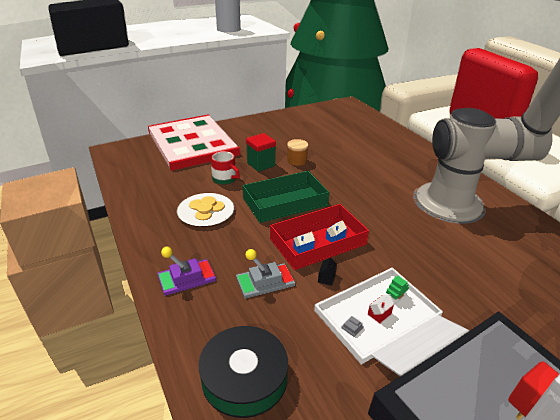

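The top view shows the printer tray at (168,237) with the stub (167,212), house (165,237) and tree (174,259). The red tote at (257,239) holds the blue houses, so the dark green tote at (326,241) is the empty one. The grey switch box is at (234,177), with its yellow ball at (234,160), green patch at the top and red patch at the bottom. That means its x axis points to world -x, not +y as the text says, so I'll measure it. The side view shows the grey box at (266,278) and the ball at (251,254).

```bash
python3 - <<'E'
from h import *
t=snap('top');s=snap('side')
def crop(im,x0,x1,y0,y1,w,n):
    c=im['pixels'][y0:y1,x0:x1]; k=w/(x1-x0); cv2.imwrite(f'pics/{n}.png',cv2.resize(c,None,fx=k,fy=k,interpolation=cv2.INTER_CUBIC))
crop(t,135,295,150,285,700,'tc'); crop(s,230,450,235,365,800,'sc')
def blobs(im,lo,hi,box,amin=8):
    h=cv2.cvtColor(im['pixels'],cv2.COLOR_BGR2HSV); m=cv2.inRange(h,np.array(lo),np.array(hi))
    x0,x1,y0,y1=box; mm=np.zeros_like(m); mm[y0:y1,x0:x1]=m[y0:y1,x0:x1]
    n,l,st,c=cv2.connectedComponentsWithStats(mm)
    return [(st[i].tolist(),np.round(c[i],1).tolist(),cv2.minAreaRect(np.argwhere(l==i)[:,::-1].astype(np.float32))) for i in range(1,n) if st[i][4]>=amin]
for nm,im,bt in(('top',t,(215,255,150,205)),('side',s,(235,300,245,300))):
    for c,lo,hi in(('yel',(22,120,120),(35,255,255)),('red',(0,120,80),(8,255,255)),('grn',(45,100,60),(85,255,255))):
        for b in blobs(im,lo,hi,bt): print(nm,c,b[0],b[1])
print('pieces')
for nm,im,bt in(('top',t,(140,198,195,280)),('side',s,(315,445,265,360))):
    for c,lo,hi in(('red',(0,90,60),(9,255,255)),('red2',(170,90,60),(180,255,255)),('grn',(45,90,40),(85,255,255))):
        for b in blobs(im,lo,hi,bt): print(nm,c,b)
print('tote')
for b in blobs(t,(50,60,15),(90,255,255),(295,360,195,290),100): print(b, plane(t,cv2.boxPoints(b[2]),.05).round(3).tolist())
E
```

```text
top yel [230, 156, 8, 9, 56] [233.2, 160.2]
top red [223, 188, 32, 17, 292] [235.7, 196.1]
top grn [227, 158, 3, 7, 9] [228.1, 161.4]
top grn [236, 158, 10, 9, 61] [241.2, 162.0]
side yel [245, 249, 11, 11, 94] [250.4, 254.1]
side red [292, 245, 6, 9, 9] [293.7, 249.0]
side red [244, 248, 7, 12, 17] [245.8, 252.1]
side red [278, 264, 16, 19, 155] [285.1, 273.5]
side grn [238, 274, 16, 19, 194] [245.4, 282.7]
pieces
top red ([142, 195, 17, 5, 40], [150.2, 197.0], ((150.01638793945312, 196.68035888671875), (3.8930368423461914, 16.20589828491211), 84.80557250976562))
top red ([161, 195, 11, 3, 17], [166.1, 196.1], ((166.0, 196.0), (10.0, 2.0), 0.0))
top red ([173, 195, 9, 2, 10], [176.6, 195.5], ((177.0, 195.5), (1.0, 8.0), 90.0))
top red ([194, 195, 4, 6, 12], [195.7, 197.0], ((195.5, 197.5), (5.0, 3.0), 90.0))
top red ([140, 272, 7, 8, 16], [142.2, 276.4], ((141.77047729492188, 276.5245666503906), (7.938286781311035, 4.609327793121338), 50.194427490234375))
top red ([176, 275, 13, 5, 23], [182.7, 276.7], ((182.1538543701172, 277.2308044433594), (3.969111204147339, 11.907333374023438),
[... 1141 characters left out ...]
332))
side red ([373, 317, 7, 6, 10], [376.0, 319.8], ((375.85369873046875, 319.6829528808594), (7.808688640594482, 0.9370425939559937), 38.65980529785156))
side red2 ([369, 307, 24, 16, 121], [380.2, 314.8], ((380.91796875, 314.8887939453125), (13.984342575073242, 23.370441436767578), 84.5596694946289))
side grn ([386, 276, 23, 23, 319], [397.3, 287.1], ((397.398681640625, 287.6418762207031), (17.669641494750977, 20.808326721191406), 35.53767395019531))
tote
([303, 203, 47, 76, 3357], [326.0, 240.4], ((325.9635314941406, 240.422119140625), (45.36970520019531, 74.51396942138672), 1.4688007831573486)) [[0.369, -0.151, 0.05], [0.597, -0.161, 0.05], [0.592, -0.301, 0.05], [0.363, -0.289, 0.05]]
```

View pics/tc.png

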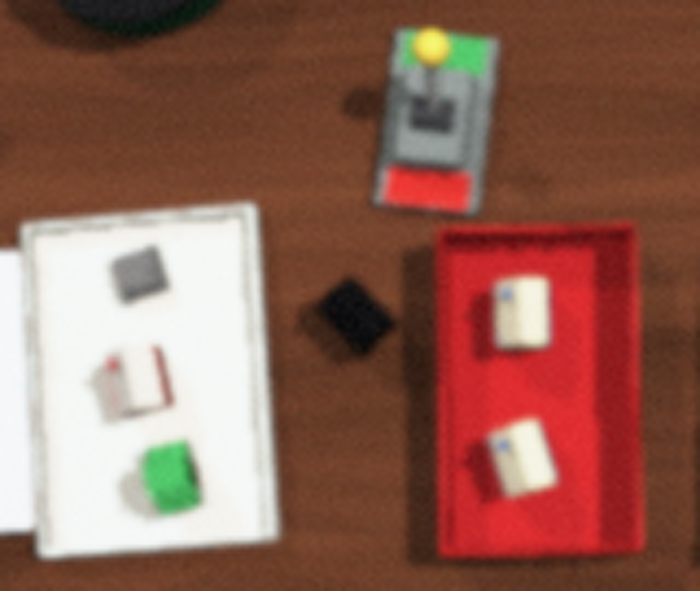

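View pics/sc.png

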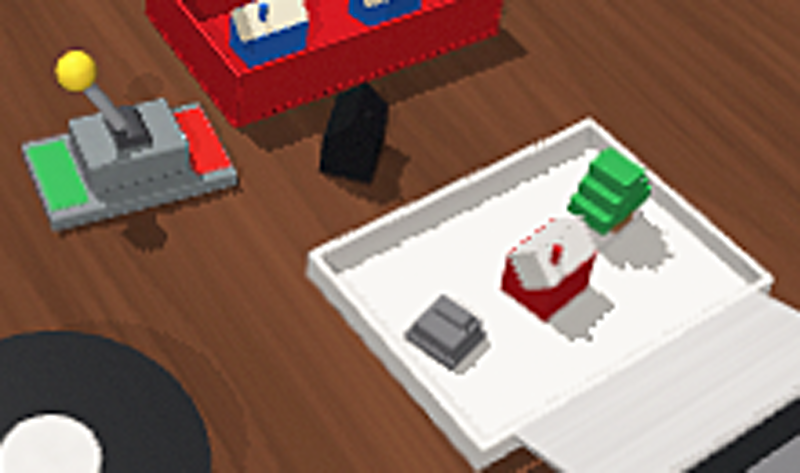

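The crops show the lever leaning over the green patch, the box long axis along world x with red toward the robot, and stub, house and tree in a row in the tray. The house's ridge direction is unclear, so I'll take one closer composite view.

```bash
python3 - <<'E'
from h import *
a=cv2.imread('pics/top0.png')[225:270,150:190];b=cv2.imread('pics/side0.png')[270:325,362:414]
A=cv2.resize(a,None,fx=10,fy=10,interpolation=cv2.INTER_CUBIC);B=cv2.resize(b,None,fx=7.5,fy=7.5,interpolation=cv2.INTER_CUBIC)
H=max(A.shape[0],B.shape[0]);o=np.zeros((H,A.shape[1]+B.shape[1],3),np.uint8);o[:A.shape[0],:A.shape[1]]=A;o[:B.shape[0],A.shape[1]:]=B
o=np.clip(255*(o/255.)**1.5,0,255).astype(np.uint8)
cv2.imwrite('pics/comp.png',o);print(o.shape)
t=snap('top');s=snap('side')
print('ball',tri(t,(233.5,160.5),s,(250.6,254.3)))
# red/green patch centres (crop coords) z .012
f=lambda p:(p[0]/4.375+135-.4,p[1]/4.375+150-.4)
for n,p in(('red',(428,190)),('boxTL',(397,32)),('boxTR',(497,40)),('boxBR',(475,212)),('boxBL',(374,205))): print(n,plane(t,[f(p)],.012).round(3))
E
```

```text
(450, 790, 3)
ball (array([0.72133129, 0.0535025 , 0.0987649 ]), np.float64(0.003385997476125451))
red [[0.637 0.064 0.012]]
boxTL [[0.754 0.087 0.012]]
boxTR [[0.747 0.014 0.012]]
boxBR [[0.62  0.03  0.012]]
boxBL [[0.626 0.104 0.012]]
```

View pics/comp.png

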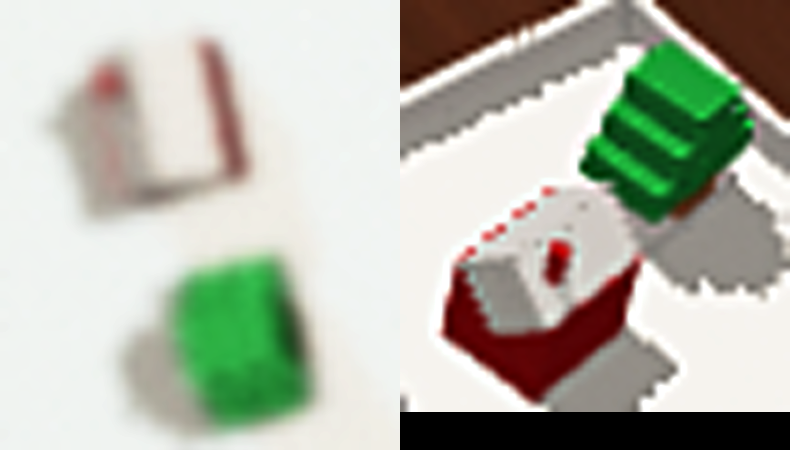

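The composite's left half (top view) shows the house ridge roughly along the image vertical, yawed about 12°, with a red -y wall strip from (210,40) to (240,180). The tree's green quad is at (175–315, 255–425). The right half (side view) shows the house's +x gable and +y wall, with its near bottom corner at (540,402) and chimney at (557,245). The tree's tip face is at about (685,80).

```bash
cat > m.py <<'E'
from h import *
t=snap('top');s=snap('side')
T=lambda x,y:(x/10+150-.45,y/10+225-.45)
S=lambda x,y:((x-400)/7.5+362-.43,y/7.5+270-.43)
E
python3 - <<'E'
from m import *
r=lambda a:np.round(a,4).tolist()
print('house base side +x-y,+x+y,-x+y',r(plane(s,[S(443,335),S(540,402),S(625,330)],.004)))
print('eaves .038',r(plane(s,[S(458,262),S(545,330),S(638,257)],.038)),'apex',r(plane(s,[S(513,257)],.055)))
print('base strip top view',r(plane(t,[T(217,40),T(247,180)],.004)),'eave',r(plane(t,[T(200,40),T(228,182)],.038)))
print('chimney',tri(t,T(108,80),s,S(558,245)))
print('tree tip face side',r(plane(s,[S(630,78),S(660,40),S(743,97),S(707,123)],.058)))
print('tree tri: top(+x-y)',tri(t,T(278,258),s,S(660,40)))
print('tree quad top z.03',r(plane(t,[T(175,268),T(278,256),T(315,402),T(215,425)],.03)))
# tree base at front-left low steps / right base
print('foot',r(plane(s,[S(652,222),S(715,190)],.012)))
print('tote rim side check',r(plane(s,[(244,180),(327,175),(330,193),(260,220)],.05)))
E
```

```text
house base side +x-y,+x+y,-x+y [[0.5231, 0.2618, 0.004], [0.5124, 0.2964, 0.004], [0.4715, 0.2861, 0.004]]
eaves .038 [[0.524, 0.262, 0.038], [0.5169, 0.2951, 0.038], [0.474, 0.2854, 0.038]] apex [[0.5198, 0.2789, 0.055]]
base strip top view [[0.5266, 0.2612, 0.004], [0.4819, 0.2511, 0.004]] eave [[0.5237, 0.2591, 0.038], [0.4793, 0.2498, 0.038]]
chimney (array([0.50904816, 0.28361579, 0.05963276]), np.float64(0.001994930596249554))
tree tip face side [[0.4438, 0.2386, 0.058], [0.4244, 0.2297, 0.058], [0.4173, 0.2612, 0.058], [0.4348, 0.2647, 0.058]]
tree tri: top(+x-y) (array([0.44625811, 0.23425814, 0.07362812]), np.float64(0.021676842475693032))
tree quad top z.03 [[0.4531, 0.2681, 0.03], [0.4566, 0.2356, 0.03], [0.4112, 0.2236, 0.03], [0.4043, 0.2551, 0.03]]
foot [[0.4413, 0.2599, 0.012], [0.4142, 0.2585, 0.012]]
tote rim side check [[0.5753, -0.3214, 0.05], [0.3221, -0.2349, 0.05], [0.3705, -0.1422, 0.05], [0.618, -0.1122, 0.05]]
```

House: centre (0.498, 0.274), yaw about 0.244 rad; eave, base and chimney heights agree. Tree: centre about (0.4305, 0.248), same yaw. Tote centre: (0.480, -0.2255). The lever tip tri gives z = 0.099, against 0.100 expected. The lever goes first.

```bash
cat > go.py <<'E'
import sys
from h import *
from scipy.spatial.transform import Rotation as Ro
def go(p,yaw=None):
    """world target (yaw = world angle of tool y axis minus 90deg) -> tool fractions"""
    s=bot.sense(); w,x,y,z=s['tcp_rot']; R=Ro.from_quat([x,y,z,w]); d=R.inv().apply(np.array(p)-s['tool_pos'])/.15
    out=['shift',d.round(3).tolist()]
    if yaw is not None:
        c,n=np.cos(yaw),np.sin(yaw); best=None
        for k in(1,-1):
            Y=np.array([-n,c,0])*k; Z=np.array([0,0,-1.]); G=Ro.from_matrix(np.c_[np.cross(Y,Z),Y,Z])
            v=(R.inv()*G).as_rotvec()/(np.pi/2)
            if best is None or np.linalg.norm(v)<np.linalg.norm(best): best=v
        out+=['turn',best.round(3).tolist()]
    print(*out,'| t',round(s['time_s'],2),'pos',np.round(s['tool_pos'],4).tolist(),'open',round(s['opening'],3),'F',np.round(s['ft_force'],1).tolist(),'ff',np.round(s['finger_force'],1),'q6',np.round(s['joint_positions'][5],2))
if __name__=='__main__':
    a=[float(v) for v in sys.argv[1:]]; go(a[:3],a[3] if len(a)>3 else None)
E
python3 go.py .768 .048 .25 ; python3 - <<'E'
from m import *
print('tree low step',tri(t,T(280,256),s,S(581,165)))
for k in((303,203),(350,205)):pass
h=cv2.cvtColor(s['pixels'],cv2.COLOR_BGR2HSV); m=cv2.inRange(h,np.array((50,60,15)),np.array((95,255,255)));m[:165]=0;m[225:]=0;m[:,:238]=0;m[:,335:]=0
c=max(cv2.findContours(m,0,2)[0],key=cv2.contourArea);print(cv2.approxPolyDP(c,4,True).reshape(-1,2).tolist())
print(proj(s,[[.369,-.151,.05],[.597,-.161,.05],[.592,-.301,.05],[.363,-.289,.05]]).round(0).tolist())
E
```

```text
shift [-4.901, -1.983, 0.002] | t 0.4 pos [0.1236, 0.5102, 0.2502] open 1.0 F [-0.0, 0.9, -0.3] ff 0.0 q6 -0.15
tree low step (array([0.4559557 , 0.23710086, 0.02366239]), np.float64(0.0024806390871417506))
[[328, 191], [305, 171], [243, 185], [243, 198], [260, 222], [327, 205]]
[[329.0, 191.0], [259.0, 209.0], [242.0, 184.0], [308.0, 170.0]]
```

Request:
send_rows --pt "0 -0.4 -0.16 0 0 0 0" --pt "0 -0.8 -0.32 0 0 0 0" --pt "0 -1 -0.4 0 0 0 0"

```text
time_s: 0.88
tool_pos: [0.2571, 0.4151, 0.2504]
tcp_rot: [0.0, 0.119, 0.993, 0.0]
ft_force: [0.8, 0.8, 0.7]
opening: 0.377
finger_force: 0.0
```

Request:
send_rows --pt "0 -0.4 -0.16 0 0 0 0" --pt "0 -0.8 -0.32 0 0 0 0" --pt "0 -1 -0.4 0 0 0 0"

```text
time_s: 1.25
tool_pos: [0.389, 0.3211, 0.2504]
tcp_rot: [0.0, 0.12, 0.993, 0.0]
ft_force: [0.3, -0.3, -0.3]
opening: 0.003
finger_force: 0.0
```

Request:
send_rows --pt "0 -0.4 -0.16 0 0 0 0" --pt "0 -0.8 -0.32 0 0 0 0" --pt "0 -1 -0.4 0 0 0 0"

```text
time_s: 1.62
tool_pos: [0.5207, 0.2272, 0.2501]
tcp_rot: [0.0, 0.12, 0.993, -0.0]
ft_force: [-0.2, 0.1, 0.3]
opening: 0.001
finger_force: 0.0
```

Request:
send_rows --pt "0 -0.4 -0.16 0 0 0 0" --pt "0 -0.8 -0.32 0 0 0 0" --pt "0 -1 -0.4 0 0 0 0" --pt "0 -1 -0.4 0 0 0 0"

```text
time_s: 2.12
tool_pos: [0.6517, 0.1334, 0.249]
tcp_rot: [-0.0, 0.12, 0.993, -0.0]
ft_force: [-0.4, -0.5, -0.3]
opening: -0.004
finger_force: 0.0
```

```bash
python3 go.py .768 .048 .112 -.13
```

```text
shift [-0.889, -0.367, 0.913] turn [-0.0, -0.0, -0.071] | t 2.12 pos [0.6517, 0.1334, 0.249] open -0.004 F [-0.4, -0.5, -0.3] ff 0.0 q6 -1.24
```

Request:
send_rows --pt "0 -0.4 -0.17 0 0 0 -0.07" --pt "0 -0.8 -0.34 0 0 0 -0.07" --pt "0 -0.89 -0.37 0 0 0 -0.07" --pt "0 -0.89 -0.37 0.4 0 0 -0.07" --pt "0 -0.89 -0.37 0.8 0 0 -0.07" --pt "0 -0.89 -0.37 0.91 0 0 -0.07" --pt "0 -0.89 -0.37 0.91 0 0 -0.07"

```text
time_s: 3.0
tool_pos: [0.7667, 0.0511, 0.1141]
tcp_rot: [-0.0, 0.063, 0.998, 0.0]
ft_force: [0.4, -0.1, 1.3]
opening: 0.001
finger_force: 0.0
```

```bash
python3 go.py .678 .06 .112 -.13
```

```text
shift [0.594, -0.016, 0.015] turn [0.0, -0.0, 0.002] | t 3.0 pos [0.7667, 0.0511, 0.1141] open 0.001 F [0.4, -0.1, 1.3] ff 0.0 q6 -1.48
```

Request:
send_rows --pt "0 0.1 0 0.01 0 0 0" --pt "0 0.2 0 0.01 0 0 0" --pt "0 0.3 0 0.01 0 0 0" --pt "0 0.4 0 0.01 0 0 0" --pt "0 0.5 -0.01 0.01 0 0 0" --pt "0 0.59 -0.01 0.01 0 0 0" --pt "0 0.59 -0.01 0.01 0 0 0"

```text
time_s: 3.88
tool_pos: [0.6803, 0.0605, 0.1164]
tcp_rot: [0.003, 0.064, 0.998, 0.0]
ft_force: [-0.3, 0.1, 1.0]
opening: -0.002
finger_force: 0.0
```

```bash
python3 - <<'E'
from h import *
import go; go.go([.678,.06,.112])
for n,b in(('top',(215,255,140,215)),('side',(225,320,230,300))):
    im=snap(n); h=cv2.cvtColor(im['pixels'],cv2.COLOR_BGR2HSV); m=cv2.inRange(h,np.array((22,120,100)),np.array((35,255,255)))
    x0,x1,y0,y1=b; k=np.argwhere(m[y0:y1,x0:x1]); print(n,len(k),k.mean(0)[::-1]+[x0,y0] if len(k) else '')
    print(proj(im,[[.651,.064,.1],[.687,.059,.109],[.723,.054,.1]]).round(1).tolist())
E
```

```text
shift [0.015, -0.005, 0.029] | t 3.88 pos [0.6803, 0.0605, 0.1164] open -0.002 F [-0.3, 0.1, 1.0] ff 0.0 q6 -1.47
top 42 [229.66666667 181.78571429]
[[229.7, 183.8], [231.1, 171.5], [233.0, 160.4]]
side 76 [277.85526316 247.98684211]
[[279.0, 247.7], [264.3, 248.0], [249.3, 254.1]]
```

The lever is close to full red, about 0.9 rad. I'll push 3 mm more, then lift and head to the house with the gripper open.

Request:
send_rows --pt "0 0.03 0 0 0 0 0" --pt "0 0.03 0 0 0 0 0" --pt "0 0.03 0 0 0 0 0" --pt "0 0 0 0 0 0 0" --pt "0 0 0 -0.4 0 0 0" --pt "0 0 0 -0.8 0 0 0" --pt "0 0 0 -0.8 0 0 0"

```text
time_s: 4.85
tool_pos: [0.6815, 0.06, 0.2389]
tcp_rot: [0.006, 0.064, 0.998, 0.0]
ft_force: [-0.2, 0.9, -0.2]
opening: -0.004
finger_force: 0.0
```

```bash
python3 - <<'E'
from h import *
import go; go.go([.498,.274,.2],.244)
for n,b in(('top',(215,255,140,215)),('side',(225,320,230,300))):
    im=snap(n); h=cv2.cvtColor(im['pixels'],cv2.COLOR_BGR2HSV); m=cv2.inRange(h,np.array((22,120,100)),np.array((35,255,255)))
    x0,x1,y0,y1=b; k=np.argwhere(m[y0:y1,x0:x1]); print(n,len(k),k.mean(0)[::-1]+[x0,y0] if len(k) else '')
E
```

```text
shift [1.398, 1.259, 0.244] turn [-0.001, 0.008, -0.237] | t 4.85 pos [0.6815, 0.06, 0.2389] open -0.004 F [-0.2, 0.9, -0.2] ff 0.0 q6 -1.47
top 1 [227. 184.]
side 89 [279.17977528 247.87640449]
```

Request:
send_rows --pt "0.8 0.35 0.315 0 0 0 -0.08" --pt "0.8 0.7 0.63 0 0 0 -0.16" --pt "0.8 0.98 0.88 0 0 0.008 -0.237" --pt "0.8 0.98 0.88 0 0 0.008 -0.237"

```text
time_s: 5.45
tool_pos: [0.5469, 0.2124, 0.2308]
tcp_rot: [-0.008, -0.124, 0.992, 0.001]
ft_force: [0.3, -0.1, -0.6]
opening: 0.8
finger_force: 0.0
```

```bash
python3 go.py .498 .274 .026 .244
```

```text
shift [0.192, 0.474, 1.37] turn [0.002, -0.01, 0.003] | t 5.45 pos [0.5469, 0.2124, 0.2308] open 0.8 F [0.3, -0.1, -0.6] ff 0.0 q6 -1.58
```

Request:
send_rows --pt "0.8 0.15 0.4 0 0 -0.01 0" --pt "0.8 0.19 0.475 0.2 0 -0.01 0" --pt "0.8 0.19 0.475 0.6 0 -0.01 0" --pt "0.8 0.19 0.475 0.8 0 -0.01 0" --pt "0.8 0.19 0.475 0.8 0 -0.01 0"

```text
time_s: 6.08
tool_pos: [0.5021, 0.2706, 0.1094]
tcp_rot: [-0.002, -0.121, 0.993, 0.0]
ft_force: [-0.2, -0.3, 0.1]
opening: 0.802
finger_force: 0.0
```

```bash
python3 - <<'E'
from h import *
import go; go.go([.498,.274,.026],.244)
im=snap('side'); c=im['pixels'][225:345,300:460]; cv2.imwrite('pics/g1.png',cv2.resize(c,None,fx=5,fy=5,interpolation=cv2.INTER_CUBIC))
E
```

```text
shift [0.019, 0.028, 0.556] turn [0.001, -0.002, -0.001] | t 6.08 pos [0.5021, 0.2706, 0.1094] open 0.802 F [-0.2, -0.3, 0.1] ff 0.0 q6 -1.46
```

View pics/g1.png

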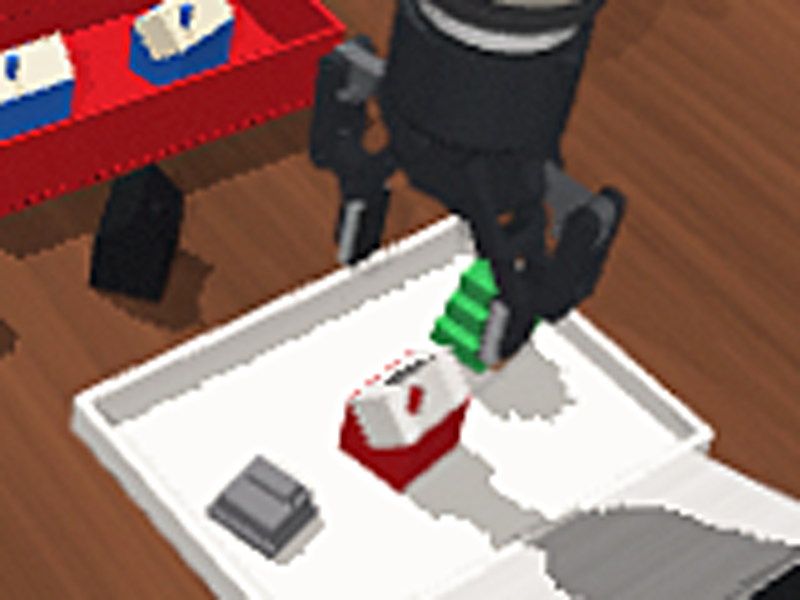

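The open fingers, at (360,230) and (510,320) in the crop, straddle the house at (405,420) along its y, clear of the tree and stub. Descending to grasp.

Request:
send_rows --newtons 25 --pt "0.8 0.02 0.03 0.15 0 0 0" --pt "0.8 0.02 0.03 0.35 0 0 0" --pt "0.8 0.02 0.03 0.5 0 0 0" --pt "0.8 0.02 0.03 0.555 0 0 0" --pt "0.8 0.02 0.03 0.555 0 0 0" --pt "0 0.02 0.03 0.555 0 0 0" --pt "0 0.02 0.03 0.555 0 0 0" --pt "0 0.02 0.03 0.555 0 0 0" --pt "0 0.02 0.03 0.555 0 0 0"

```text
time_s: 7.25
tool_pos: [0.5006, 0.276, 0.0308]
tcp_rot: [0.003, -0.122, 0.993, 0.002]
ft_force: [-0.4, -0.8, 5.9]
opening: 0.417
finger_force: 26.6
```

```bash
python3 go.py .498 .274 .15 -.044
```

```text
shift [0.015, -0.007, -0.795] turn [0.002, 0.003, 0.184] | t 7.25 pos [0.5006, 0.276, 0.0308] open 0.417 F [-0.4, -0.8, 5.9] ff 26.6 q6 -1.45
```

Request:
send_rows --pt "0 0 0 -0.2 0 0 0" --pt "0 0 0 -0.5 0 0 0" --pt "0 0 0 -0.9 0 0 0" --pt "0 0 -0.3 -0.95 0 0 0.06" --pt "0 0 -0.65 -0.95 0 0 0.12" --pt "0 0 -1 -0.95 0 0 0.18" --pt "0 0 -1 -0.95 0 0 0.18"

```text
time_s: 8.12
tool_pos: [0.5364, 0.1267, 0.1719]
tcp_rot: [0.002, 0.022, 1.0, 0.001]
ft_force: [0.4, 0.8, -0.9]
opening: 0.417
finger_force: 25.8
```

```bash
python3 go.py .525 -.2275 .175 -.044
```

```text
shift [-0.027, -2.362, -0.027] turn [0.002, 0.002, 0.0] | t 8.12 pos [0.5364, 0.1267, 0.1719] open 0.417 F [0.4, 0.8, -0.9] ff 25.8 q6 -1.44
```

Request:
send_rows --pt "0 0 -0.3 0 0 0 0" --pt "0 0 -0.6 0 0 0 0" --pt "0 0 -0.9 0 0 0 0" --pt "0 0 -1 0 0 0 0"

```text
time_s: 8.62
tool_pos: [0.5298, -0.0212, 0.1713]
tcp_rot: [0.001, 0.02, 1.0, 0.002]
ft_force: [-0.4, 0.6, -0.9]
opening: 0.412
finger_force: 25.8
```

Request:
send_rows --pt "0 0 -0.3 0 0 0 0" --pt "0 0 -0.6 0 0 0 0" --pt "0 0 -0.9 0 0 0 0" --pt "0 0 -1 0 0 0 0"

```text
time_s: 9.12
tool_pos: [0.5244, -0.1709, 0.1707]
tcp_rot: [0.001, 0.02, 1.0, 0.002]
ft_force: [-0.0, 0.7, -0.7]
opening: 0.419
finger_force: 25.8
```

```bash
python3 go.py .525 -.2275 .033 -.044
```

```text
shift [-0.017, -0.38, 0.917] turn [0.002, 0.002, 0.003] | t 9.12 pos [0.5244, -0.1709, 0.1707] open 0.419 F [-0.0, 0.7, -0.7] ff 25.8 q6 -1.99
```

Request:
send_rows --pt "0 -0.02 -0.2 0 0 0 0" --pt "0 -0.02 -0.38 0 0 0 0" --pt "0 -0.02 -0.38 0.25 0 0 0" --pt "0 -0.02 -0.38 0.55 0 0 0" --pt "0 -0.02 -0.38 0.8 0 0 0" --pt "0 -0.02 -0.38 0.88 0 0 0" --pt "0 -0.02 -0.38 0.92 0 0 0" --pt "0 -0.02 -0.38 0.92 0 0 0"

```text
time_s: 10.12
tool_pos: [0.5261, -0.2265, 0.0335]
tcp_rot: [0.002, 0.019, 1.0, 0.001]
ft_force: [-0.9, -0.6, -0.1]
opening: 0.417
finger_force: 25.8
```

```bash
python3 go.py .525 -.2275 .031 -.044
```

```text
shift [0.007, -0.007, 0.017] turn [0.002, 0.003, 0.004] | t 10.12 pos [0.5261, -0.2265, 0.0335] open 0.417 F [-0.9, -0.6, -0.1] ff 25.8 q6 -2.08
```

Lower 2 mm, release slightly and rise.

Request:
send_rows --pt "0 0 0 0.015 0 0 0" --pt "0 0 0 0.015 0 0 0" --pt "0.6 0 0 0.015 0 0 0" --pt "0.6 0 0 0.015 0 0 0" --pt "0.6 0 0 -0.1 0 0 0" --pt "0.6 0 0 -0.4 0 0 0" --pt "0.8 0 0 -0.8 0 0 0" --pt "0.8 0 0 -0.95 0 0 0" --pt "0.8 0 0 -0.95 0 0 0"

```text
time_s: 11.25
tool_pos: [0.526, -0.2276, 0.1782]
tcp_rot: [0.004, 0.019, 1.0, 0.0]
ft_force: [0.1, 0.5, 0.3]
opening: 0.802
finger_force: 0.0
```

```bash
python3 go.py .4295 .2475 .175 .244
```

```text
shift [0.764, 3.141, 0.017] turn [-0.0, 0.005, -0.18] | t 11.25 pos [0.526, -0.2276, 0.1782] open 0.802 F [0.1, 0.5, 0.3] ff 0.0 q6 -2.08
```

Request:
send_rows --pt "0.8 0 0.35 0 0 0 0" --pt "0.8 0.1 0.7 0 0 0 0" --pt "0.8 0.2 1 0 0 0 0" --pt "0.8 0.25 1 0 0 0 0"

```text
time_s: 11.75
tool_pos: [0.4917, -0.0729, 0.1745]
tcp_rot: [-0.0, 0.017, 1.0, 0.002]
ft_force: [-0.7, -0.9, -0.4]
opening: 0.801
finger_force: 0.0
```

Request:
send_rows --pt "0.8 0.1 0.35 0 0 0 0" --pt "0.8 0.2 0.7 0 0 0 0" --pt "0.8 0.25 1 0 0 0 0" --pt "0.8 0.25 1 0 0 0 0"

```text
time_s: 12.25
tool_pos: [0.4609, 0.0772, 0.1753]
tcp_rot: [0.001, 0.017, 1.0, 0.002]
ft_force: [0.3, -0.6, 0.2]
opening: 0.798
finger_force: 0.0
```

```bash
python3 - <<'E'
from m import *
import go; go.go([.4295,.2475,.175],.244)
# fresh tree measure (arm away?) + house in tote
A=cv2.resize(t['pixels'][195:285,300:352],None,fx=6,fy=6,interpolation=cv2.INTER_CUBIC)
B=cv2.resize(s['pixels'][160:225,235:335],None,fx=4.5,fy=4.5,interpolation=cv2.INTER_CUBIC)
o=np.zeros((540,A.shape[1]+B.shape[1],3),np.uint8);o[:A.shape[0],:A.shape[1]]=A;o[:B.shape[0],A.shape[1]:]=B;cv2.imwrite('pics/tote1.png',o)
h=cv2.cvtColor(t['pixels'],cv2.COLOR_BGR2HSV);m=cv2.inRange(h,np.array((45,90,40)),np.array((85,255,255)))[240:275,160:190];k=np.argwhere(m);print(len(k),k.mean(0)[::-1]+[160,240])
E
```

```text
shift [0.257, 1.141, 0.005] turn [0.002, 0.001, -0.179] | t 12.35 pos [0.4616, 0.075, 0.1754] open 0.799 F [0.1, -0.6, -0.2] ff 0.0 q6 -1.54
121 [173.26446281 258.26446281]
```

View pics/tote1.png

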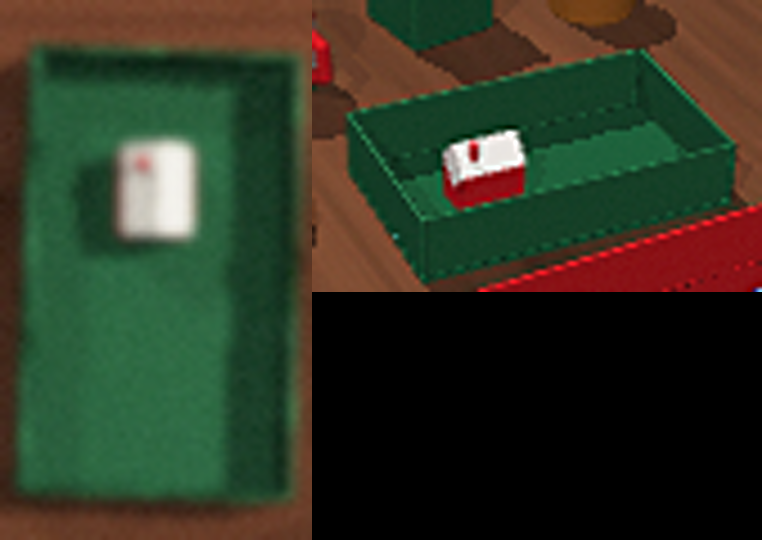

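The house stands upright in the green tote at (155,190) in the crop. Now the tree.

Request:
send_rows --pt "0.8 0.1 0.35 0 0 0 -0.06" --pt "0.8 0.2 0.7 0 0 0 -0.12" --pt "0.8 0.255 1 0 0 0 -0.18" --pt "0.8 0.255 1 0 0 0 -0.18"

```text
time_s: 12.85
tool_pos: [0.4293, 0.2279, 0.1759]
tcp_rot: [0.002, -0.123, 0.992, 0.001]
ft_force: [1.0, -0.8, 0.4]
opening: 0.799
finger_force: 0.0
```

```bash
python3 go.py .4295 .2475 .03 .244
```

```text
shift [-0.03, 0.124, 0.973] turn [0.002, 0.002, 0.002] | t 12.85 pos [0.4293, 0.2279, 0.1759] open 0.799 F [1.0, -0.8, 0.4] ff 0.0 q6 -1.49
```

Request:
send_rows --pt "0.8 -0.03 0.125 0 0 0 0" --pt "0.8 -0.03 0.125 0.35 0 0 0" --pt "0.8 -0.03 0.125 0.65 0 0 0" --pt "0.8 -0.03 0.125 0.85 0 0 0" --pt "0.8 -0.03 0.125 0.96 0 0 0" --pt "0.8 -0.03 0.125 0.96 0 0 0" --pt "0 -0.03 0.125 0.96 0 0 0" --pt "0 -0.03 0.125 0.96 0 0 0" --pt "0 -0.03 0.125 0.96 0 0 0" --pt "0 -0.03 0.125 0.96 0 0 0"

```text
time_s: 14.1
tool_pos: [0.4301, 0.2467, 0.0332]
tcp_rot: [0.003, -0.122, 0.993, 0.001]
ft_force: [0.2, -2.1, 6.1]
opening: 0.349
finger_force: 27.2
```

```bash
python3 go.py .4295 .2475 .175 -.044
```

```text
shift [-0.003, 0.008, -0.945] turn [0.002, 0.003, 0.184] | t 14.1 pos [0.4301, 0.2467, 0.0332] open 0.349 F [0.2, -2.1, 6.1] ff 27.2 q6 -1.45
```

Request:
send_rows --pt "0 0 0 -0.2 0 0 0" --pt "0 0 0 -0.5 0 0 0" --pt "0 0 0 -0.9 0 0 0" --pt "0 0 -0.3 -0.95 0 0 0.06" --pt "0 0 -0.65 -0.95 0 0 0.12" --pt "0 0 -1 -0.95 0 0 0.18" --pt "0 0 -1 -0.95 0 0 0.18"

```text
time_s: 14.98
tool_pos: [0.4658, 0.098, 0.1746]
tcp_rot: [0.002, 0.022, 1.0, 0.001]
ft_force: [-0.2, 0.5, -0.4]
opening: 0.351
finger_force: 26.4
```

Request:
send_rows --pt "0 0 -0.3 0 0 0 0" --pt "0 0 -0.6 0 0 0 0" --pt "0 0 -0.9 0 0 0 0" --pt "0 0 -1 0 0 0 0"

```text
time_s: 15.48
tool_pos: [0.4593, -0.0501, 0.174]
tcp_rot: [0.001, 0.02, 1.0, 0.002]
ft_force: [0.3, -0.2, -0.1]
opening: 0.351
finger_force: 26.4
```

Request:
send_rows --pt "0 0.05 -0.3 0 0 0 0" --pt "0 0.1 -0.6 0 0 0 0" --pt "0 0.15 -0.9 0 0 0 0" --pt "0 0.15 -1 0 0 0 0"

```text
time_s: 15.98
tool_pos: [0.4312, -0.199, 0.1734]
tcp_rot: [0.001, 0.02, 1.0, 0.002]
ft_force: [-0.3, 0.3, -0.2]
opening: 0.348
finger_force: 26.4
```

```bash
python3 go.py .435 -.2235 .035 -.044
```

```text
shift [-0.029, -0.166, 0.922] turn [0.002, 0.002, 0.003] | t 15.97 pos [0.4312, -0.199, 0.1734] open 0.348 F [-0.3, 0.3, -0.2] ff 26.4 q6 -2.13
```

Request:
send_rows --pt "0 -0.03 -0.16 0 0 0 0" --pt "0 -0.03 -0.16 0.25 0 0 0" --pt "0 -0.03 -0.16 0.55 0 0 0" --pt "0 -0.03 -0.16 0.8 0 0 0" --pt "0 -0.03 -0.16 0.88 0 0 0" --pt "0 -0.03 -0.16 0.92 0 0 0" --pt "0 -0.03 -0.16 0.92 0 0 0"

```text
time_s: 16.85
tool_pos: [0.4359, -0.2222, 0.0361]
tcp_rot: [0.002, 0.019, 1.0, 0.001]
ft_force: [0.4, -0.8, 0.6]
opening: 0.349
finger_force: 26.4
```

```bash
python3 go.py .435 -.2235 .0335 -.044
```

```text
shift [0.006, -0.009, 0.017] turn [0.002, 0.002, 0.004] | t 16.85 pos [0.4359, -0.2222, 0.0361] open 0.349 F [0.4, -0.8, 0.6] ff 26.4 q6 -2.17
```

Request:
send_rows --pt "0 0 0 0.015 0 0 0" --pt "0 0 0 0.015 0 0 0" --pt "0.55 0 0 0.015 0 0 0" --pt "0.55 0 0 0.015 0 0 0" --pt "0.55 0 0 -0.1 0 0 0" --pt "0.55 0 0 -0.4 0 0 0" --pt "0 0 0 -0.8 0 0 0" --pt "0 0 0 -0.98 0 0 0" --pt "0 0 0 -0.98 0 0 0"

```text
time_s: 17.98
tool_pos: [0.4357, -0.2231, 0.1845]
tcp_rot: [0.003, 0.019, 1.0, 0.0]
ft_force: [-0.1, 0.2, 0.6]
opening: -0.001
finger_force: 0.0
```

Request:
send_rows --pt "0 -0.2 0.3 0 0 0 0" --pt "0 -0.4 0.6 0 0 0 0" --pt "0 -0.6 0.9 0 0 0 0" --pt "0 -0.6 1 0 0 0 0" --pt "0 -0.6 1 0 0 0 0"

```text
time_s: 18.6
tool_pos: [0.5295, -0.0752, 0.1817]
tcp_rot: [-0.0, 0.018, 1.0, 0.002]
ft_force: [0.6, -0.5, -1.2]
opening: 0.002
finger_force: 0.0
```

```bash
python3 - <<'E'
from m import *
import go; go.go([.607,.0695,.19],-.13)
A=cv2.resize(t['pixels'][195:285,300:352],None,fx=6,fy=6,interpolation=cv2.INTER_CUBIC)
B=cv2.resize(s['pixels'][160:305,235:335],None,fx=3.7,fy=3.7,interpolation=cv2.INTER_CUBIC)
o=np.zeros((540,A.shape[1]+B.shape[1],3),np.uint8);o[:A.shape[0],:A.shape[1]]=A;o[:B.shape[0],A.shape[1]:]=B;cv2.imwrite('pics/tote2.png',o)
E
```

```text
shift [-0.477, 0.995, -0.047] turn [0.002, 0.001, 0.058] | t 18.7 pos [0.5297, -0.0768, 0.1824] open -0.001 F [-0.5, 0.3, 0.3] ff 0.0 q6 -1.82
```

View pics/tote2.png

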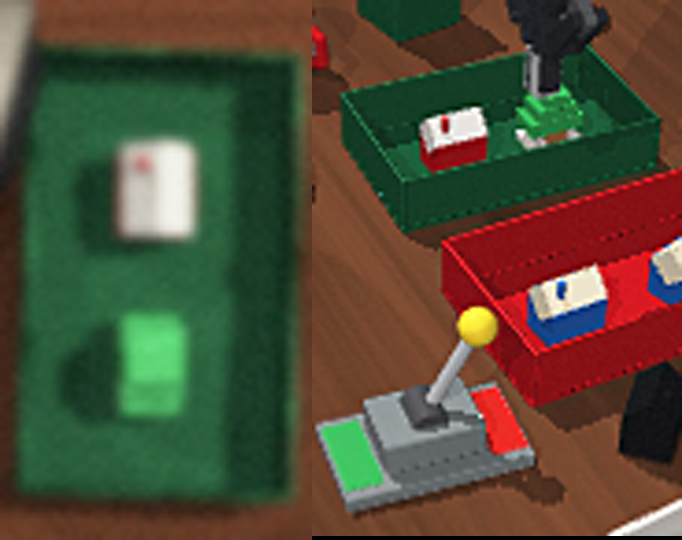

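Both pieces stand upright in the green tote, at (155,190) and (150,365) in the crop. The lever is on the red side, with its ball at (477,326). Now I'll move to the red side of the ball and push it back.

Request:
send_rows --pt "0 -0.15 0.3 0 0 0 0.06" --pt "0 -0.3 0.6 0 0 0 0.06" --pt "0 -0.45 0.9 0 0 0 0.06" --pt "0 -0.48 0.995 0 0 0 0.06" --pt "0 -0.48 0.995 0 0 0 0.06" --pt "0 -0.48 0.995 0.25 0 0 0.06" --pt "0 -0.48 0.995 0.45 0 0 0.06" --pt "0 -0.48 0.995 0.45 0 0 0.06"

```text
time_s: 19.7
tool_pos: [0.6063, 0.0685, 0.1142]
tcp_rot: [-0.002, 0.067, 0.998, 0.001]
ft_force: [-0.1, 0.2, 0.4]
opening: -0.003
finger_force: 0.0
```

```bash
python3 go.py .7 .0575 .112 -.13
```

```text
shift [-0.629, 0.011, 0.013] turn [0.001, -0.002, -0.003] | t 19.7 pos [0.6063, 0.0685, 0.1142] open -0.003 F [-0.1, 0.2, 0.4] ff 0.0 q6 -1.45
```

Request:
send_rows --pt "0 -0.1 0 0.01 0 0 0" --pt "0 -0.2 0 0.01 0 0 0" --pt "0 -0.3 0 0.01 0 0 0" --pt "0 -0.4 0.01 0.01 0 0 0" --pt "0 -0.5 0.01 0.01 0 0 0" --pt "0 -0.6 0.01 0.01 0 0 0" --pt "0 -0.63 0.01 0.01 0 0 0" --pt "0 -0.63 0.01 0.01 0 0 0"

```text
time_s: 20.7
tool_pos: [0.6996, 0.0586, 0.1167]
tcp_rot: [-0.002, 0.067, 0.998, 0.001]
ft_force: [-12.4, 0.5, 6.6]
opening: -0.001
finger_force: 6.2
```

```bash
cat > ball.py <<'E'
from h import *
import go; go.go([.7,.0575,.112])
for n,b in(('top',(215,255,140,215)),('side',(225,320,230,300))):
    im=snap(n); h=cv2.cvtColor(im['pixels'],cv2.COLOR_BGR2HSV); m=cv2.inRange(h,np.array((22,120,100)),np.array((35,255,255)))
    x0,x1,y0,y1=b; k=np.argwhere(m[y0:y1,x0:x1]); print(n,len(k),k.mean(0)[::-1]+[x0,y0] if len(k) else '')
E
python3 ball.py
```

```text
shift [-0.003, -0.007, 0.031] | t 20.7 pos [0.6996, 0.0586, 0.1167] open -0.001 F [-12.4, 0.5, 6.6] ff 6.2 q6 -1.47
top 0 
side 95 [250.04210526 254.58947368]
```

The ball is back at its starting pixel (250.0, 254.6) and pressing the end stop. I'll back off, lift and take a final check.

Request:
send_rows --pt "0 0.1 0 0 0 0 0" --pt "0 0.15 0 0 0 0 0" --pt "0 0.15 0 -0.4 0 0 0" --pt "0 0.15 0 -0.8 0 0 0" --pt "0 0.15 0 -0.9 0 0 0" --pt "0 0.15 0 -0.9 0 0 0"

```text
time_s: 21.55
tool_pos: [0.6799, 0.0617, 0.2516]
tcp_rot: [0.003, 0.066, 0.998, 0.002]
ft_force: [-0.4, 0.1, -0.3]
opening: -0.003
finger_force: 0.0
```

```bash
python3 ball.py; python3 - <<'E'
from h import *
snap('side','end')
E
```

```text
shift [-0.132, -0.013, 0.931] | t 21.55 pos [0.6799, 0.0617, 0.2516] open -0.003 F [-0.4, 0.1, -0.3] ff 0.0 q6 -1.46
top 0 
side 96 [250.0625  254.46875]
```

View pics/end.png

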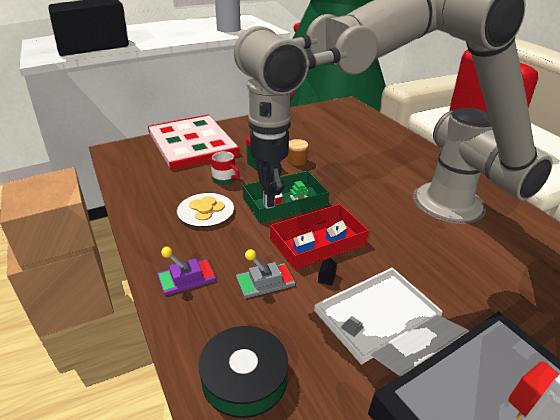

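The lever is on green with its ball at (250,254), the pieces are in the green tote at (300,188), the stub is still at (352,327), and the arm is clear. Handing in.

```bash
python3 -c "
from cell import hand_in; print(hand_in())"
```

```text
the job is handed in; nothing more can be done
None
```

The job is handed in, with no verdict returned: I pushed the lever to red, stood the house and tree upright in the empty dark green tote, and pushed the lever back to green; in the last picture the stub, blue houses and everything else in view looked unmoved.

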